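# Click the thumb shifter down to first, then up three to fourth

### The arm

A 6-joint arm with a two-finger parallel gripper is mounted at the origin on the work surface. World frame = base frame: x ahead of the robot, y to its left, z up, the work surface at z = 0. Lengths are in m, angles in degrees, forces in N, time in s.
With the tool pointing down it reaches from about 0.3 to 0.75 m from the base axis. Payload 8.5 kg.
Tool frame: the origin (TCP) lies at the very end of the fingers, on their centre line; the grasp point (between the pads) lies 19 mm behind it (env.hold_point_z is the distance from the TCP to the grasp point, in m); z points along the fingers, y is the line along which they close (so a half turn about z gives the same grasp; the last joint's range is limited). The gripper opens to 85 mm and grips with 20 to 120 N. Pads are 22 mm wide; open, the fingers measure 114 mm over their backs; the gripper's body (76 mm by 85 mm) begins 54 mm behind the grasp point. The pads swing forward as they close: fully open they stand 13 mm farther back than shut.
Start: joints at [-77.137, 21.807, 74.336, -0, 83.858, -12.336], TCP at [0.234, -0.498, 0.231] pointing down, gripper open.
Joint ranges: [-178.18, 178.18], [-50.72, 133.34], [12.68, 142.11], [-81.47, 261.47], [9.98, 163.14], [-165.26, 165.26]. Speed limits (degrees/s): [136.94, 136.94, 180, 180, 180, 180].

### API

Orientations are given as a 3x3 rotation matrix whose columns are the frame's x, y, z axes.
In Python, from rig import env, optics gives the robot as it stands.
- The arm moves only by the shell command python3 -m jog 'ROWS' [OPENING] [FORCE]. ROWS is JSON, a list of rows, each an object with "linear": the shift along the tool's x, y, z in units of 40 mm (1.0 is 40 mm), a list of three; "roll": the turn about the tool's z in units of 5 degrees (1.0 is 5 degrees). A call has 1 to 12 rows; each row shifts and turns the commanded pose from where the row before left it, along the tool's axes as they then stand; what a row does not reach is not made up. A row lasts 1/12 s, in which the tool goes at most 41.7 mm and 7.16 degrees, less where a joint would pass 70% of its speed; a pose out of reach is approached as far as the arm can. A call is refused whole if a number of a shift passes 1 or a number of a turn 1, either way. A call with a gripper value outside its range is refused whole. OPENING is the opening, from -1 (shut) to 1 (fully open), set as the call begins (- or left out, the last holds). The fingers move at their own pace and stop on an object; FORCE is the grip in N (left out, the last holds). Time passes only in rows, so rows that do not move let the fingers close. It gives the time, the measured TCP pose, the force, the opening and the grip force at its end, in the units of the state.
- env.observe(): the state, without advancing time (a new reading comes with each control period).
- optics.get_image(name): name is "side" or "top" or "wrist"; returns the picture (480x640x3 uint8, red, green, blue); there is no depth.
- optics.calibration(name): a dict with "fov_y" (degrees; the focal length in pixels is half the picture's height over the tangent of half this angle, whatever the lens; pixels are square), "cx", "cy" (the principal point, pixels), "D" ([k1, k2, p1, p2, k3] as OpenCV has them; the pictures are not rectified), "T" (4x4, takes a point from camera to world coordinates). Camera axes: x right, y down, z forward; pixel columns grow to the right and rows downward; lengths in m; the calibration is good to about 2 mm. A picture is of the moment at which its call begins: read the wrist's pose just before it. calibration takes no time and is no camera call; for the wrist camera it gives the pose at the moment of the call.
- env.close_job(): hands the job in; it is judged then, once.
The state is a dict: "time_s": time; "q": joint angles; "qvel": joint speeds; "joint_efforts": joint torques, N m; "position": TCP position; "tool_rot": TCP orientation; "ft_force": force on the tool from outside, world axes, zero at the start; "wrist_torque": the same for the moment, N m; "grip_width": finger opening in m; "gripper_force": force on a finger pad.
Only numpy, scipy, OpenCV 4.12 (cv2) and the standard library are available. Lean on these libraries where they do the work, as an engineer would, in place of code of your own. Each camera call takes 0.05 s, during which the arm holds its last target. There are 200 camera calls.

### The job

The gear shifter on this handlebar has no marks and has to be left in fourth, ready for fitting: click its thumb lever towards the grip, down through the gears, until it is in first, and make sure it is the stop by pressing the lever against it for a moment with about 15 N (a click takes 7, and over 20 breaks it). Then count three clicks back up, one notch at a time with a short rest in each, and let go. Do not disturb anything else on the bench.

Things in the scene. Friction and masses are not known exactly. Their poses are not given: they have to be found in the camera images.
- handlebar: Blue bench vice (139 mm high) holding an upright stem with a straight aluminium handlebar, 600 mm long, 22 mm thick, its axis 175 mm above the bench. All fixed. Origin: on the bench under the middle of the bar. y axis along the bar, x forward, z up. A bell (top 209 mm) 100 mm from the stem on the +y half; brake levers and grips on both halves lie below 195 mm.
- shifter: Seven-gear thumb shifter on top of the bar, 115 mm from the stem on the -y half. Origin: on the bar's axis; axes as the handlebar's. Housing and drum are 39 mm across. Its notches feel so: within 1 mm of lever travel the push builds to 6 or 7 N, then falls off, and half-way the lever jumps ahead into the next notch by itself and stays there when let go. First and seventh have rigid stops.
- lever_pivot (a point): Top of the lever's pivot bolt: the lever turns level about the vertical line through this point, 39 mm above the bar's axis. Anticlockwise seen from above (on the rider's side: towards the nearer grip) it clicks down to first; clockwise (towards the stem) it clicks up. Each click is 18 degrees, 14 mm at the pad.
- lever_pad (a point): Centre of the thumb pad on the lever, 46 mm from the pivot, 43 mm above the bar's axis: an upright black paddle 20 mm long (36 to 56 mm from the pivot), 7 mm thick, 22 mm high; this point is 10 mm below its top edge. Pushed on either flat side. x axis: out along the lever. The lever's blade is springy: about 8 N per mm at the pad, also against a stop.
- cable_seat (a point): Small dark cable-head seat on the aluminium drum under the lever, 12.5 mm from the pivot, 31 mm above the bar's axis. It turns with drum and lever, at most 3.9 mm a click. The lever points away from the seat, but by up to 23 degrees to either side, different each time: its direction does not tell the gear.
- grip_end (a point): Outer end, on the bar's axis, of the black rubber grip (38 mm thick, 118 mm long) on the shifter's half of the handlebar, 304 mm from the stem.
- spanner: combination spanner lying flat, 180 mm long, 8 mm high. A bystander. Origin: centre of its underside.
- spare_grip: spare rubber handlebar grip standing on end, 38 mm across, 118 mm high. A bystander. Origin: centre of its underside.
- paint_jar: glass jar of paint with a white lid, 70 mm across, 95 mm high. A bystander. Origin: centre of its underside.
- tape_roll: roll of masking tape lying flat, 96 mm across, 25 mm high. A bystander. Origin: centre of its underside.
- screwdriver: screwdriver with a black handle, 200 mm long, 26 mm high. A bystander. Origin: centre of its underside.
- paint_tin: closed steel paint tin, 84 mm across, 105 mm high. A bystander. Origin: centre of its underside.
- paint_brush: flat paint brush with a wooden handle, 200 mm long, 20 mm high. A bystander. Origin: centre of its underside.
- bolt_box: cardboard box of bolts, 85 x 60 x 40 mm high. A bystander. Origin: centre of its underside.

How it is judged (in metres and radians):
On the way, in this order (a step that is already met when the one before it is completed fails the run):
1. in first gear, the lever is pressed against its stop with more than 10 N (y of cable_seat in the frame of shifter above 0.00933 m and contact force between any of the fingers, the arm and handlebar above 10 N), for 0.2 s.
2. one click up: it rests in second (y of cable_seat in the frame of shifter between 0.0063 and 0.00832 m), for 0.2 s.
3. two clicks up: it rests in third (y of cable_seat in the frame of shifter between 0.00266 and 0.00503 m), for 0.2 s.
4. three clicks up: it rests in fourth (y of cable_seat in the frame of shifter between -0.00125 and 0.00125 m), for 0.2 s.
At the end, for the whole second after the job is handed in: The shifter rests in its fourth notch, three clicks up from the stop of first (the drum within 0.1 rad of it, 1.2 mm at the cable seat), and the lever has been let go (all of step 4); the robot touches nothing.
It fails at once if the robot pushes on the shifter or any other part of the handlebar and vice with more than 20 N (contact force between any of the fingers, the arm and handlebar above 20 N).
It fails at once if a bystander on the bench is moved by more than 15 mm (distance of any of spanner, spare_grip, paint_jar, tape_roll, screwdriver, paint_tin, paint_brush, bolt_box from where it was at the start of the episode above 0.015 m).
It also fails if it takes over 59 s, if anything falls off the work surface, if the arm or the gripper's body presses on something with over 40 N, if the wrist force passes 120 N, or if a joint passes its speed limit or range.

## Working session

There is one attempt and no reset: what is moved stays moved. The work goes in short steps, Python scripts to look and compute and a shell command to move; the robot and the scene stay as the last step left them, time stands still between calls to the robot, and variables do not carry over. Pictures are saved under pics/ and viewed, at most 10 in all, crops included, and the job is handed in when it is done.

```bash
mkdir -p pics; ls; python3 - <<'E'
from rig import env, optics
import cv2
for n in ["side","top"]:
    cv2.imwrite(f"pics/{n}0.png", optics.get_image(n)[:,:,::-1]); c=optics.calibration(n); print(n,c)
s=env.observe(); print(s["time_s"],s["position"],s["tool_rot"],s["ft_force"],env.hold_point_z)
E
```

```text
pics
side {'fov_y': 51.258389031203095, 'cx': 317.76673920757526, 'cy': 237.12332529025292, 'D': array([-0.1445044,  0.       ,  0.       ,  0.       ,  0.       ]), 'T': array([[-0.82037314, -0.32847966,  0.46806947, -0.03051832],
       [-0.57179351,  0.48028857, -0.66511283,  0.80728216],
       [-0.00633238, -0.81327978, -0.58183837,  0.84107162],
       [ 0.        ,  0.        ,  0.        ,  1.        ]])}
top {'fov_y': 55.19797650816052, 'cx': 318.59827890162893, 'cy': 234.5000006322822, 'D': array([-0.04453006,  0.        ,  0.        ,  0.        ,  0.        ]), 'T': array([[-0.02927738, -0.99656897,  0.07741531,  0.42855716],
       [-0.9994994 ,  0.03011645,  0.00969311, -0.00387716],
       [-0.01199132, -0.07709277, -0.99695181,  1.27637467],
       [ 0.        ,  0.        ,  0.        ,  1.        ]])}
0.1 [ 0.23411402 -0.49739218  0.23076927] [[ 9.04822187e-01  4.25789524e-01 -3.03786730e-04]
 [ 4.25789541e-01 -9.04821297e-01  1.29868907e-03]
 [ 2.78095499e-04 -1.30443190e-03 -9.99999111e-01]] [ 0.91808312  0.24591535 -0.32800383] 0.0187
```

View pics/top0.png

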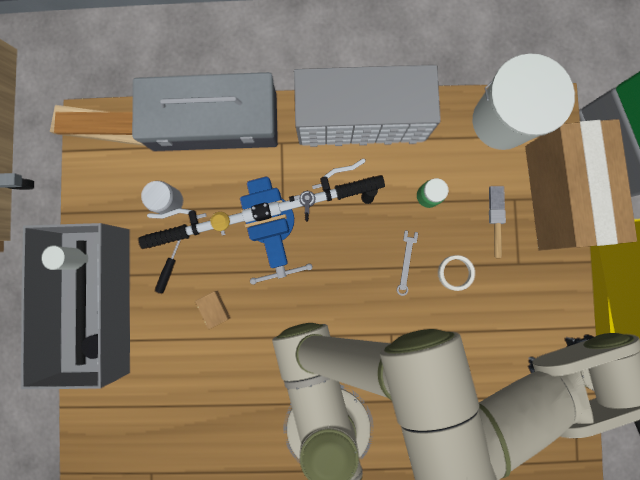

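View pics/side0.png

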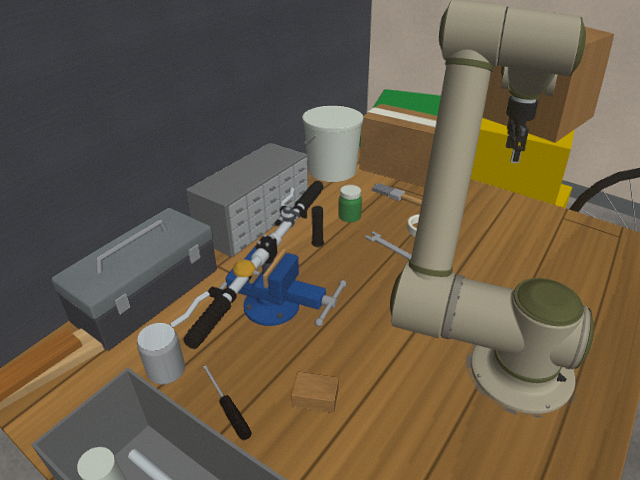

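The top view shows the bar from (139,243) to (384,182), with the shifter at about (307,199) and its lever pointing down to about (306,217). The spare grip stands under the -y grip at (368,197). I'll enlarge the shifter and compute positions.

```bash
cat > h.py <<'E'
import numpy as np, cv2
def ray(c,px):
    f=240/np.tan(np.radians(c["fov_y"]/2)); K=np.array([[f,0,c["cx"]],[0,f,c["cy"]],[0,0,1]])
    u=cv2.undistortPoints(np.array([[px]],float),K,np.array(c["D"]))[0,0]
    return c["T"][:3,3], c["T"][:3,:3]@np.array([u[0],u[1],1])
def atz(c,px,z):
    o,d=ray(c,px); return o+d*(z-o[2])/d[2]
def proj(c,P):
    f=240/np.tan(np.radians(c["fov_y"]/2)); K=np.array([[f,0,c["cx"]],[0,f,c["cy"]],[0,0,1]])
    Ti=np.linalg.inv(c["T"]); r=cv2.Rodrigues(Ti[:3,:3])[0]
    return cv2.projectPoints(np.array([P],float),r,Ti[:3,3],K,np.array(c["D"]))[0][0,0]
E
python3 - <<'E'
from rig import optics; from h import *
c=optics.calibration("top")
a=atz(c,(140,243.5),.175); b=atz(c,(384,182),.175); print(a,b,np.linalg.norm(a-b))
m=(a+b)/2; y=(a-b)/np.linalg.norm(a-b); print(m,y, m-.115*y)
print(atz(c,(307,199),.214),atz(c,(306.5,216),.218),atz(c,(368,197),0.118))
im=cv2.imread("pics/top0.png")[150:250,250:400]; cv2.imwrite("pics/c1.png",cv2.resize(im,None,fx=5,fy=5,interpolation=2))
E
```

```text
[0.5052631  0.44142096 0.175     ] [ 0.63704226 -0.1555969   0.175     ] 0.6113886414453577
[0.57115268 0.14291203 0.175     ] [-0.21554074  0.97649485  0.        ] [0.59593987 0.03061512 0.175     ]
[0.59502888 0.0311051  0.214     ] [0.55463086 0.03321679 0.218     ] [ 0.61041691 -0.12113316  0.118     ]
```

View pics/c1.png

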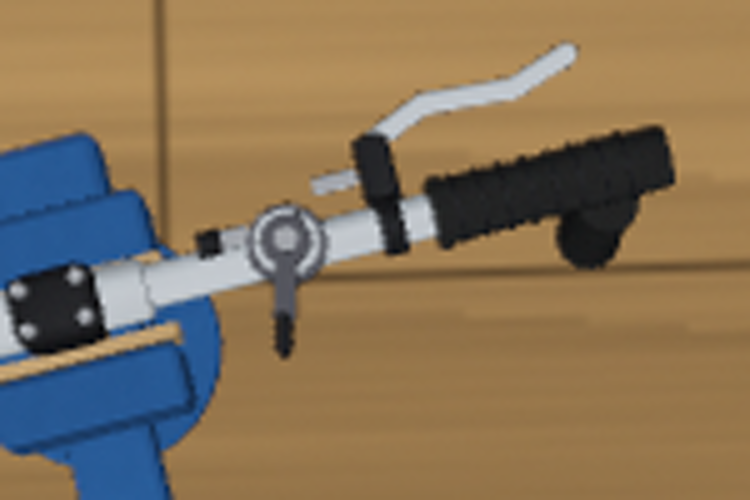

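The crop shows the pivot at full-picture (307.2,197.2) and the pad at (306.8,216). The lever points almost straight at the robot. The measured bar length is 611 mm against an expected 608 mm, so it agrees. I'll move above the lever with the fingers shut and use the wrist camera.

```bash

python3 -m jog '[{"linear":[0,0,-1],"roll":0},{"linear":[0,0,-1],"roll":0},{"linear":[0,0,-1],"roll":0},{"linear":[0.76,-0.53,0],"roll":0},{"linear":[0.76,-0.53,0],"roll":0},{"linear":[0.76,-0.53,0],"roll":0},{"linear":[0.76,-0.53,0],"roll":0},{"linear":[0.76,-0.53,0],"roll":0},{"linear":[0.76,-0.53,0],"roll":0},{"linear":[0.76,-0.53,0],"roll":0},{"linear":[0.76,-0.53,0],"roll":0}]' -1 40
python3 -m jog '[{"linear":[0.76,-0.53,0],"roll":0},{"linear":[0.76,-0.53,0],"roll":0},{"linear":[0.76,-0.53,0],"roll":0},{"linear":[0.76,-0.53,0],"roll":0},{"linear":[0.76,-0.53,0],"roll":0},{"linear":[0.76,-0.53,0],"roll":0},{"linear":[0.76,-0.53,0],"roll":0},{"linear":[0.76,-0.53,0],"roll":0},{"linear":[0,0,0],"roll":0},{"linear":[0,0,0],"roll":0},{"linear":[0,0,0],"roll":0},{"linear":[0,0,0],"roll":0}]'
python3 - <<'E'
from rig import env,optics
import cv2,pickle
c=optics.calibration("wrist"); cv2.imwrite("pics/w1.png",optics.get_image("wrist")[:,:,::-1]); pickle.dump(c,open("c1.pkl","wb"));print(c)
print(env.observe()["ft_force"])
E
```

```text
time_s: 1.02
position: [0.3824, -0.2389, 0.3512]
tool_rot: [[0.905, 0.425, -0.0], [0.425, -0.905, 0.0], [-0.0, -0.0, -1.0]]
ft_force: [0.9, -0.9, -0.4]
grip_width: -0.0002
gripper_force: 0.0
time_s: 2.02
position: [0.5295, 0.0155, 0.3513]
tool_rot: [[0.905, 0.425, -0.0], [0.425, -0.905, -0.0], [-0.0, 0.0, -1.0]]
ft_force: [0.3, 0.1, -0.3]
grip_width: -0.0001
gripper_force: 0.0
{'fov_y': 59.36784410932206, 'cx': 319.87807533928503, 'cy': 240.95808928300636, 'D': array([-0.00584841,  0.        ,  0.        ,  0.        ,  0.        ]), 'T': array([[ 4.24275219e-01, -8.71924439e-01, -2.44414220e-01,
         5.91609427e-01],
       [-9.05533047e-01, -4.08330668e-01, -1.15221378e-01,
         4.58561799e-02],
       [ 6.62513716e-04,  2.70210729e-01, -9.62800978e-01,
         4.93923980e-01],
       [ 0.00000000e+00,  0.00000000e+00,  0.00000000e+00,
         1.00000000e+00]])}
[0.299048   0.43745119 0.0972579 ]
```

View pics/w1.png

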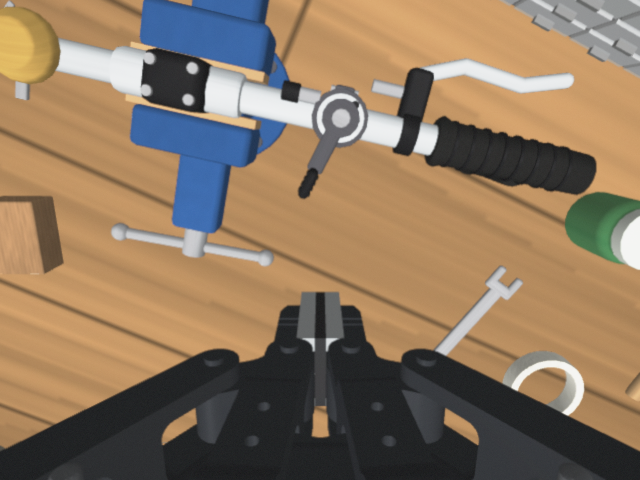

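```bash
python3 - <<'E'
import cv2
im=cv2.imread("pics/w1.png")[70:220,260:420]; cv2.imwrite("pics/c2.png",cv2.resize(im,None,fx=4,fy=4,interpolation=2))
E
```

```text
(no output)
```

View pics/c2.png

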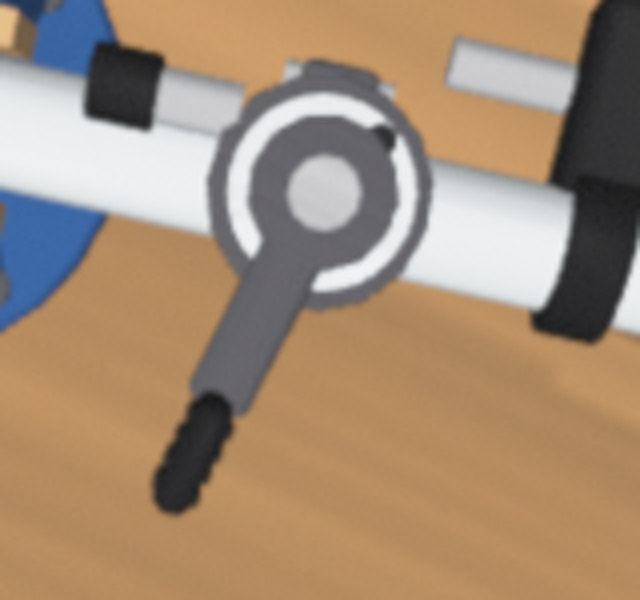

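The wrist crop gives full-picture positions for the pivot (341,118), the seat (356.2,104.3) and the pad's top edge (308.2,183.2). Next I'll get the gear from these.

```bash
python3 - <<'E'
from h import *; import pickle
c=pickle.load(open("c1.pkl","rb"))
p=atz(c,(341,118),.214); s=atz(c,(356.2,104.3),.206); t=atz(c,(308.2,183.2),.228)
# bar dir: edges of bar in wrist pic: grip end centre & stem
g=atz(c,(593,174),.175)
print("pivot",p,"seat r",np.linalg.norm((s-p)[:2]),"pad",t,np.linalg.norm((t-p)[:2]),"grip",g,np.linalg.norm((g-p)[:2]))
yd=(p-g)[:2]/np.linalg.norm((p-g)[:2]); xa=np.degrees(np.arctan2(-yd[0],yd[1]))
xa=np.degrees(np.arctan2(-yd[0],yd[1]))
an=lambda v:np.degrees(np.arctan2(v[1],v[0]))
print("x axis",-xa if 0 else np.degrees(np.arctan2(-yd[0]*0+ -yd[0],yd[1])),"ydir",yd,"seat ang world",an(s-p),"lever",an(t-p))
for d in (12.4,): print("seat in shifter",an(s-p)-d,"lever",an(t-p)-d)
E
```

```text
pivot [0.60011264 0.03474117 0.214     ] seat r 0.013365595134963937 pad [0.55529109 0.03679218 0.228     ] 0.04486845021068766 grip [ 0.64570927 -0.15685093  0.175     ] 0.19694310060780792
x axis 13.386685041004906 ydir [-0.23152183  0.97282971] seat ang world -24.492125643290027 lever 177.38000332514156
seat in shifter -36.89212564329003 lever 164.98000332514155
```

The seat radius measures 13.4 mm (expected 12.5) and the lever length 45 mm (expected 46), so both fit. The seat is at -37°, which means sixth gear, so first should be five clicks down with the lever at about 267° world. I'll roll so that tool x points at the pivot and tool y runs along the push, then come down on the +y side of the pad.

```bash

python3 -m jog '[{"linear":[0,0,0],"roll":0.93},{"linear":[0,0,0],"roll":0.93},{"linear":[0,0,0],"roll":0.93},{"linear":[0,0,0],"roll":0.93},{"linear":[0,0,0],"roll":0.93},{"linear":[0,0,0],"roll":0.91},{"linear":[0.27,-0.6,0],"roll":0},{"linear":[0.27,-0.6,0],"roll":0},{"linear":[0,0,0],"roll":0},{"linear":[0,0,0],"roll":0}]'
python3 -m jog '[{"linear":[0,0,0.8],"roll":0},{"linear":[0,0,0.8],"roll":0},{"linear":[0,0,0.8],"roll":0},{"linear":[0,0,0.6],"roll":0},{"linear":[0,0,0.4],"roll":0},{"linear":[0,0,0],"roll":0},{"linear":[0,0,0],"roll":0},{"linear":[0,0,0],"roll":0}]'
python3 - <<'E'
from rig import env,optics
import cv2,pickle
c=optics.calibration("wrist"); cv2.imwrite("pics/w2.png",optics.get_image("wrist")[:,:,::-1]); pickle.dump(c,open("c2.pkl","wb"))
E
```

```text
time_s: 2.9
position: [0.5536, 0.0631, 0.3512]
tool_rot: [[0.999, -0.045, -0.0], [-0.045, -0.999, -0.0], [-0.0, 0.0, -1.0]]
ft_force: [0.0, -0.5, 0.4]
grip_width: -0.0004
gripper_force: 0.0
time_s: 3.57
position: [0.5541, 0.0626, 0.2169]
tool_rot: [[0.999, -0.046, 0.003], [-0.046, -0.999, -0.0], [0.003, 0.0, -1.0]]
ft_force: [-0.2, -1.0, 0.5]
grip_width: -0.0004
gripper_force: 0.0
```

View pics/w2.png

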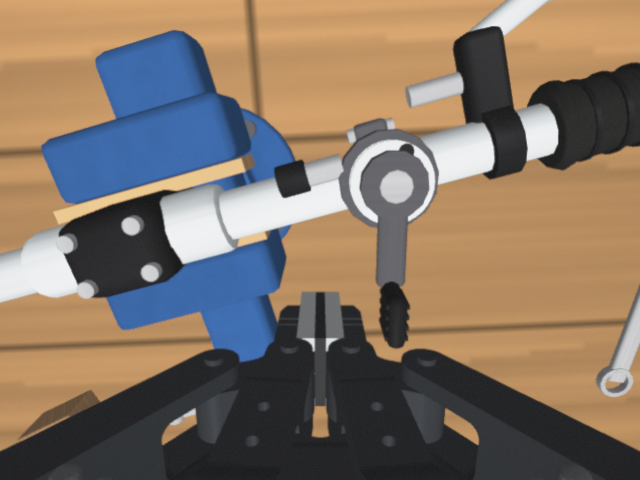

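The lever is ahead and to the right of the fingers: pivot (397,186), seat (406,150), pad's top edge (395,310).

```bash
python3 - <<'E'
from h import *; import pickle; from rig import env
c=pickle.load(open("c2.pkl","rb"))
p=atz(c,(397,186),.214); s=atz(c,(406.5,150),.206); t=atz(c,(395,312),.228)
an=lambda v:np.degrees(np.arctan2(v[1],v[0]))
print(p,s,t,np.linalg.norm((s-p)[:2]),np.linalg.norm((t-p)[:2]),an(s-p),an(t-p))
e=[atz(c,q,.175) for q in((255,210),(470,150))]; print("bar",an(e[1]-e[0]))
st=env.observe();print(st["position"],st["q"])
for x in(300,342): print(atz(c,(x,293),st["position"][2]))
E
```

```text
[0.60030615 0.03487686 0.214     ] [0.61186316 0.03008333 0.206     ] [0.5593847  0.03794802 0.228     ] 0.012511695046829117 0.04103653359320845 -22.527334911495007 175.70799516404713
bar -77.0044020332114
[0.55413932 0.062746   0.21702503] [-5.70008208e+00  2.31086972e+01  7.46782781e+01 -5.95079621e-03
  8.20442689e+01  8.69396472e+01]
[0.56333441 0.07063159 0.21702503]
[0.56261419 0.05534994 0.21702503]
```

The second look gives the seat at -35°, confirming sixth. I'll approach and make the first click by orbiting about the pivot, 1.8° per row.

```bash

python3 -m jog '[{"linear":[0,0,0.1],"roll":0},{"linear":[0,0.16,0],"roll":0},{"linear":[0,0.16,0],"roll":0},{"linear":[0,0,0],"roll":0},{"linear":[-0.01,0.036,0],"roll":-0.36},{"linear":[-0.01,0.036,0],"roll":-0.36},{"linear":[-0.01,0.036,0],"roll":-0.36}]'
python3 -m jog '[{"linear":[-0.01,0.036,0],"roll":-0.36}]'
python3 -m jog '[{"linear":[-0.01,0.036,0],"roll":-0.36}]'
python3 -m jog '[{"linear":[-0.01,0.036,0],"roll":-0.36}]'
python3 -m jog '[{"linear":[-0.01,0.036,0],"roll":-0.36},{"linear":[-0.01,0.036,0],"roll":-0.36}]'
python3 -m jog '[{"linear":[-0.01,0.036,0],"roll":-0.36},{"linear":[-0.01,0.036,0],"roll":-0.36}]'
```

```text
time_s: 4.2
position: [0.5514, 0.0467, 0.2115]
tool_rot: [[0.999, 0.05, -0.001], [0.05, -0.999, 0.002], [-0.001, -0.002, -1.0]]
ft_force: [-1.3, 5.5, 0.6]
grip_width: 0.0001
gripper_force: 2.7
time_s: 4.28
position: [0.551, 0.0454, 0.2115]
tool_rot: [[0.997, 0.082, -0.001], [0.082, -0.997, 0.002], [-0.001, -0.002, -1.0]]
ft_force: [-3.4, 6.1, 0.8]
grip_width: -0.0001
gripper_force: 3.1
time_s: 4.37
position: [0.5506, 0.0441, 0.2114]
tool_rot: [[0.994, 0.113, -0.001], [0.113, -0.994, 0.002], [-0.001, -0.002, -1.0]]
ft_force: [-3.4, 7.4, 1.1]
grip_width: -0.0003
gripper_force: 3.5
time_s: 4.45
position: [0.5502, 0.0428, 0.2114]
tool_rot: [[0.989, 0.145, -0.001], [0.145, -0.989, 0.002], [-0.001, -0.003, -1.0]]
ft_force: [-4.2, 7.1, 1.8]
grip_width: -0.0
gripper_force: 3.9
time_s: 4.62
position: [0.5503, 0.0391, 0.2115]
tool_rot: [[0.979, 0.206, -0.0], [0.206, -0.979, 0.001], [-0.0, -0.001, -1.0]]
ft_force: [0.3, 0.9, 0.3]
grip_width: 0.0002
gripper_force: 0.3
time_s: 4.78
position: [0.5502, 0.0358, 0.2114]
tool_rot: [[0.964, 0.267, -0.0], [0.267, -0.964, 0.0], [-0.0, -0.0, -1.0]]
ft_force: [-2.6, 2.8, 0.1]
grip_width: 0.0001
gripper_force: 1.2
```

```bash

python3 -m jog '[{"linear":[-0.01,0.038,0],"roll":-0.36},{"linear":[-0.01,0.038,0],"roll":-0.36},{"linear":[-0.01,0.038,0],"roll":-0.36},{"linear":[-0.01,0.038,0],"roll":-0.36}]'
python3 -m jog '[{"linear":[-0.01,0.038,0],"roll":-0.36},{"linear":[-0.01,0.038,0],"roll":-0.36},{"linear":[-0.01,0.038,0],"roll":-0.36},{"linear":[-0.01,0.038,0],"roll":-0.36},{"linear":[-0.01,0.038,0],"roll":-0.36},{"linear":[-0.01,0.038,0],"roll":-0.36}]'
python3 -m jog '[{"linear":[-0.01,0.038,0],"roll":-0.36},{"linear":[-0.01,0.038,0],"roll":-0.36},{"linear":[-0.01,0.038,0],"roll":-0.36},{"linear":[-0.01,0.038,0],"roll":-0.36}]'
python3 -m jog '[{"linear":[-0.01,0.038,0],"roll":-0.36},{"linear":[-0.01,0.038,0],"roll":-0.36},{"linear":[-0.01,0.038,0],"roll":-0.36},{"linear":[-0.01,0.038,0],"roll":-0.36},{"linear":[-0.01,0.038,0],"roll":-0.36}]'
python3 -m jog '[{"linear":[0,0,0],"roll":0}]'

```

```text
time_s: 5.12
position: [0.55, 0.0301, 0.2113]
tool_rot: [[0.923, 0.386, -0.002], [0.386, -0.923, 0.001], [-0.001, -0.002, -1.0]]
ft_force: [-4.9, 4.9, 1.8]
grip_width: -0.0003
gripper_force: 3.2
time_s: 5.62
position: [0.5524, 0.0203, 0.2113]
tool_rot: [[0.834, 0.552, -0.001], [0.552, -0.834, 0.0], [-0.001, -0.001, -1.0]]
ft_force: [-2.7, 1.2, 0.7]
grip_width: 0.0
gripper_force: 1.4
time_s: 5.95
position: [0.5539, 0.0149, 0.2112]
tool_rot: [[0.758, 0.652, -0.003], [0.652, -0.758, 0.001], [-0.002, -0.003, -1.0]]
ft_force: [-6.5, 3.7, 1.7]
grip_width: -0.0004
gripper_force: 3.5
time_s: 6.37
position: [0.5587, 0.0074, 0.2114]
tool_rot: [[0.647, 0.762, -0.001], [0.762, -0.647, -0.0], [-0.001, -0.001, -1.0]]
ft_force: [-1.8, 1.2, -0.1]
grip_width: -0.0001
gripper_force: 1.0
time_s: 6.45
position: [0.5588, 0.0073, 0.2113]
tool_rot: [[0.648, 0.762, -0.001], [0.762, -0.648, -0.0], [-0.001, -0.0, -1.0]]
ft_force: [-1.1, -0.2, 0.5]
grip_width: 0.0001
gripper_force: 0.7
```

Three clicks are done, so it should be in third. One more click, in smaller groups to watch for an early stop.

```bash

python3 -m jog '[{"linear":[-0.01,0.038,0],"roll":-0.36},{"linear":[-0.005,0.019,0],"roll":-0.18}]'
python3 -m jog '[{"linear":[-0.005,0.019,0],"roll":-0.18}]'
python3 -m jog '[{"linear":[-0.005,0.019,0],"roll":-0.18}]'
python3 -m jog '[{"linear":[0,0,0],"roll":0}]'

```

```text
time_s: 6.62
position: [0.5598, 0.0057, 0.2113]
tool_rot: [[0.611, 0.791, -0.001], [0.791, -0.611, -0.0], [-0.001, -0.001, -1.0]]
ft_force: [-3.6, 1.0, 1.3]
grip_width: 0.0002
gripper_force: 1.8
time_s: 6.7
position: [0.5603, 0.0051, 0.2113]
tool_rot: [[0.599, 0.801, -0.001], [0.801, -0.599, -0.0], [-0.001, -0.001, -1.0]]
ft_force: [-5.5, 0.5, 1.4]
grip_width: -0.0
gripper_force: 2.1
time_s: 6.78
position: [0.5608, 0.0045, 0.2113]
tool_rot: [[0.586, 0.81, -0.001], [0.81, -0.586, -0.0], [-0.001, -0.001, -1.0]]
ft_force: [-5.0, 1.2, 1.5]
grip_width: -0.0001
gripper_force: 2.4
time_s: 6.87
position: [0.5609, 0.0045, 0.2113]
tool_rot: [[0.586, 0.81, -0.001], [0.81, -0.586, -0.0], [-0.001, -0.001, -1.0]]
ft_force: [-5.0, -0.1, 1.4]
grip_width: -0.0001
gripper_force: 2.2
```

```bash

python3 -m jog '[{"linear":[-0.005,0.019,0],"roll":-0.18},{"linear":[-0.005,0.019,0],"roll":-0.18}]'
python3 -m jog '[{"linear":[-0.005,0.019,0],"roll":-0.18},{"linear":[-0.005,0.019,0],"roll":-0.18}]'
python3 -m jog '[{"linear":[-0.005,0.019,0],"roll":-0.18},{"linear":[-0.005,0.019,0],"roll":-0.18}]'
python3 -m jog '[{"linear":[-0.005,0.019,0],"roll":-0.18},{"linear":[-0.005,0.019,0],"roll":-0.18},{"linear":[-0.005,0.019,0],"roll":-0.18},{"linear":[-0.005,0.019,0],"roll":-0.18}]'
python3 -m jog '[{"linear":[-0.005,0.019,0],"roll":-0.18},{"linear":[-0.005,0.019,0],"roll":-0.18},{"linear":[0,0,0],"roll":0}]'

```

```text
time_s: 7.03
position: [0.5616, 0.0033, 0.2113]
tool_rot: [[0.56, 0.828, -0.002], [0.828, -0.56, -0.0], [-0.001, -0.001, -1.0]]
ft_force: [-7.1, 0.5, 1.4]
grip_width: -0.0003
gripper_force: 2.9
time_s: 7.2
position: [0.5625, 0.0022, 0.2113]
tool_rot: [[0.534, 0.846, -0.002], [0.846, -0.534, 0.0], [-0.001, -0.002, -1.0]]
ft_force: [-8.2, 0.2, 1.9]
grip_width: 0.0
gripper_force: 3.5
time_s: 7.37
position: [0.5634, 0.0011, 0.2112]
tool_rot: [[0.507, 0.862, -0.003], [0.862, -0.507, 0.0], [-0.001, -0.002, -1.0]]
ft_force: [-9.0, 0.8, 1.7]
grip_width: 0.0002
gripper_force: 4.0
time_s: 7.7
position: [0.5672, -0.0013, 0.2115]
tool_rot: [[0.451, 0.892, 0.001], [0.892, -0.451, -0.0], [0.0, 0.001, -1.0]]
ft_force: [-0.4, 0.4, 0.4]
grip_width: 0.0
gripper_force: 0.0
time_s: 7.95
position: [0.5681, -0.0023, 0.2113]
tool_rot: [[0.423, 0.906, 0.0], [0.906, -0.423, -0.0], [0.0, 0.0, -1.0]]
ft_force: [0.7, -0.5, 0.5]
grip_width: -0.0002
gripper_force: 0.1
```

Fourth click made, so it should be in second. Now the last one.

```bash

python3 -m jog '[{"linear":[-0.005,0.019,0],"roll":-0.18},{"linear":[-0.005,0.019,0],"roll":-0.18},{"linear":[-0.005,0.019,0],"roll":-0.18}]'
python3 -m jog '[{"linear":[-0.005,0.019,0],"roll":-0.18},{"linear":[-0.005,0.019,0],"roll":-0.18}]'
python3 -m jog '[{"linear":[-0.005,0.019,0],"roll":-0.18}]'
python3 -m jog '[{"linear":[-0.005,0.019,0],"roll":-0.18}]'

```

```text
time_s: 8.2
position: [0.5695, -0.0036, 0.2113]
tool_rot: [[0.38, 0.925, -0.001], [0.925, -0.38, 0.0], [-0.0, -0.001, -1.0]]
ft_force: [-1.9, -0.6, -0.6]
grip_width: 0.0001
gripper_force: 1.1
time_s: 8.37
position: [0.5707, -0.0046, 0.2113]
tool_rot: [[0.35, 0.937, -0.001], [0.937, -0.35, 0.0], [-0.0, -0.001, -1.0]]
ft_force: [-4.1, 0.4, 1.7]
grip_width: 0.0003
gripper_force: 1.8
time_s: 8.45
position: [0.5713, -0.005, 0.2112]
tool_rot: [[0.336, 0.942, -0.001], [0.942, -0.336, 0.0], [-0.0, -0.001, -1.0]]
ft_force: [-3.6, 1.1, 1.6]
grip_width: 0.0002
gripper_force: 2.1
time_s: 8.53
position: [0.5719, -0.0055, 0.2112]
tool_rot: [[0.321, 0.947, -0.001], [0.947, -0.321, 0.0], [-0.0, -0.001, -1.0]]
ft_force: [-4.0, 0.9, 1.4]
grip_width: -0.0003
gripper_force: 2.4
```

```bash

for i in 1; do
python3 -m jog '[{"linear":[-0.005,0.019,0],"roll":-0.18}]'
python3 -m jog '[{"linear":[-0.005,0.019,0],"roll":-0.18}]'
done; 
python3 -m jog '[{"linear":[-0.005,0.019,0],"roll":-0.18}]'

```

```text
time_s: 8.62
position: [0.5726, -0.0059, 0.2112]
tool_rot: [[0.306, 0.952, -0.001], [0.952, -0.306, 0.0], [-0.0, -0.001, -1.0]]
ft_force: [-5.0, 1.0, 0.3]
grip_width: 0.0002
gripper_force: 2.7
time_s: 8.7
position: [0.5732, -0.0063, 0.2112]
tool_rot: [[0.291, 0.957, -0.001], [0.957, -0.291, 0.0], [-0.0, -0.001, -1.0]]
ft_force: [-6.7, 0.3, 2.1]
grip_width: -0.0002
gripper_force: 3.0
time_s: 8.78
position: [0.5737, -0.0067, 0.2112]
tool_rot: [[0.276, 0.961, -0.002], [0.961, -0.276, 0.0], [-0.0, -0.002, -1.0]]
ft_force: [-6.9, 0.7, 2.7]
grip_width: 0.0001
gripper_force: 3.3
```

```bash

python3 -m jog '[{"linear":[-0.005,0.019,0],"roll":-0.18}]'
python3 -m jog '[{"linear":[-0.005,0.019,0],"roll":-0.18}]'
python3 -m jog '[{"linear":[0,0,0],"roll":0}]'

```

```text
time_s: 8.87
position: [0.5743, -0.0071, 0.2112]
tool_rot: [[0.261, 0.965, -0.002], [0.965, -0.261, 0.0], [-0.0, -0.002, -1.0]]
ft_force: [-6.7, 1.1, 2.4]
grip_width: -0.0003
gripper_force: 3.5
time_s: 8.95
position: [0.5749, -0.0075, 0.2112]
tool_rot: [[0.245, 0.969, -0.002], [0.969, -0.245, 0.0], [-0.0, -0.002, -1.0]]
ft_force: [-7.0, -0.3, 1.9]
grip_width: 0.0001
gripper_force: 3.8
time_s: 9.03
position: [0.575, -0.0075, 0.2112]
tool_rot: [[0.245, 0.969, -0.002], [0.969, -0.245, 0.0], [-0.0, -0.002, -1.0]]
ft_force: [-7.6, 1.0, 1.8]
grip_width: -0.0
gripper_force: 3.4
```

```bash

python3 -m jog '[{"linear":[-0.005,0.019,0],"roll":-0.18}]'
python3 -m jog '[{"linear":[-0.005,0.019,0],"roll":-0.18}]'
python3 -m jog '[{"linear":[0,0,0],"roll":0}]'

```

```text
time_s: 9.12
position: [0.5755, -0.0078, 0.2112]
tool_rot: [[0.231, 0.973, -0.002], [0.973, -0.231, 0.0], [-0.0, -0.002, -1.0]]
ft_force: [-8.7, 0.3, 2.3]
grip_width: 0.0
gripper_force: 3.9
time_s: 9.2
position: [0.5766, -0.0083, 0.2113]
tool_rot: [[0.215, 0.977, -0.001], [0.977, -0.215, 0.0], [-0.0, -0.001, -1.0]]
ft_force: [-0.7, 0.1, 0.3]
grip_width: -0.0
gripper_force: 0.2
time_s: 9.28
position: [0.5776, -0.0085, 0.2114]
tool_rot: [[0.215, 0.977, 0.002], [0.977, -0.215, -0.0], [0.0, 0.002, -1.0]]
ft_force: [0.5, 0.1, -0.4]
grip_width: 0.0002
gripper_force: 0.0
```

It jumped again. I'll creep up to the stop.

```bash

python3 -m jog '[{"linear":[-0.005,0.019,0],"roll":-0.18},{"linear":[-0.005,0.019,0],"roll":-0.18},{"linear":[-0.005,0.019,0],"roll":-0.18},{"linear":[-0.005,0.019,0],"roll":-0.18},{"linear":[-0.005,0.019,0],"roll":-0.18},{"linear":[-0.005,0.019,0],"roll":-0.18}]'
python3 -m jog '[{"linear":[-0.005,0.019,0],"roll":-0.18}]'
python3 -m jog '[{"linear":[-0.005,0.019,0],"roll":-0.18}]'
python3 -m jog '[{"linear":[0,0,0],"roll":0}]'

```

```text
time_s: 9.78
position: [0.5812, -0.0103, 0.2113]
tool_rot: [[0.122, 0.993, -0.0], [0.993, -0.122, 0.0], [-0.0, -0.0, -1.0]]
ft_force: [-1.5, 0.7, 1.1]
grip_width: -0.0002
gripper_force: 0.9
time_s: 9.87
position: [0.5817, -0.0106, 0.2112]
tool_rot: [[0.106, 0.994, -0.001], [0.994, -0.106, 0.0], [-0.0, -0.001, -1.0]]
ft_force: [-3.2, -0.4, 0.3]
grip_width: -0.0002
gripper_force: 1.7
time_s: 9.95
position: [0.5822, -0.0109, 0.2112]
tool_rot: [[0.091, 0.996, -0.002], [0.996, -0.091, 0.0], [-0.0, -0.002, -1.0]]
ft_force: [-4.5, -0.6, 0.5]
grip_width: -0.0004
gripper_force: 2.5
time_s: 10.03
position: [0.5823, -0.0109, 0.2112]
tool_rot: [[0.091, 0.996, -0.002], [0.996, -0.091, 0.0], [-0.0, -0.002, -1.0]]
ft_force: [-5.4, 0.1, 1.4]
grip_width: -0.0
gripper_force: 2.5
```

```bash

python3 -m jog '[{"linear":[0,0.01,0],"roll":0},{"linear":[0,0.01,0],"roll":0}]'
python3 -m jog '[{"linear":[0,0.01,0],"roll":0}]'
python3 -m jog '[{"linear":[0,0.01,0],"roll":0}]'
python3 -m jog '[{"linear":[0,0,0],"roll":0}]'

```

```text
time_s: 10.2
position: [0.5828, -0.0109, 0.2112]
tool_rot: [[0.092, 0.996, -0.002], [0.996, -0.092, 0.0], [-0.0, -0.002, -1.0]]
ft_force: [-5.8, -0.5, 1.2]
grip_width: -0.0003
gripper_force: 3.5
time_s: 10.28
position: [0.583, -0.0109, 0.2112]
tool_rot: [[0.092, 0.996, -0.003], [0.996, -0.092, 0.0], [-0.0, -0.003, -1.0]]
ft_force: [-7.5, -0.6, 2.7]
grip_width: -0.0001
gripper_force: 3.9
time_s: 10.37
position: [0.5833, -0.011, 0.2112]
tool_rot: [[0.092, 0.996, -0.003], [0.996, -0.092, 0.0], [-0.0, -0.003, -1.0]]
ft_force: [-8.3, -0.1, 1.9]
grip_width: -0.0002
gripper_force: 4.3
time_s: 10.45
position: [0.5832, -0.011, 0.2112]
tool_rot: [[0.092, 0.996, -0.003], [0.996, -0.092, 0.0], [-0.0, -0.003, -1.0]]
ft_force: [-8.0, -1.1, 2.5]
grip_width: 0.0004
gripper_force: 4.2
```

```bash

python3 -m jog '[{"linear":[0,0.01,0],"roll":0},{"linear":[0,0.01,0],"roll":0}]'
python3 -m jog '[{"linear":[0,0.01,0],"roll":0}]'
python3 -m jog '[{"linear":[0,0.01,0],"roll":0}]'
python3 -m jog '[{"linear":[0,0,0],"roll":0}]'

```

```text
time_s: 10.62
position: [0.5837, -0.011, 0.2111]
tool_rot: [[0.092, 0.996, -0.004], [0.996, -0.092, 0.0], [-0.0, -0.004, -1.0]]
ft_force: [-10.7, -0.5, 2.8]
grip_width: 0.0001
gripper_force: 5.2
time_s: 10.7
position: [0.584, -0.0111, 0.2111]
tool_rot: [[0.092, 0.996, -0.004], [0.996, -0.092, 0.0], [-0.0, -0.004, -1.0]]
ft_force: [-11.2, -0.7, 3.1]
grip_width: -0.0
gripper_force: 5.6
time_s: 10.78
position: [0.5842, -0.0111, 0.2111]
tool_rot: [[0.092, 0.996, -0.005], [0.996, -0.092, 0.0], [-0.0, -0.005, -1.0]]
ft_force: [-11.5, -0.9, 3.2]
grip_width: -0.0
gripper_force: 6.0
time_s: 10.87
position: [0.5842, -0.0111, 0.2111]
tool_rot: [[0.092, 0.996, -0.005], [0.996, -0.092, 0.0], [-0.0, -0.005, -1.0]]
ft_force: [-12.9, -0.8, 3.9]
grip_width: 0.0003
gripper_force: 5.9
```

```bash

python3 -m jog '[{"linear":[0,0.01,0],"roll":0},{"linear":[0,0.008,0],"roll":0},{"linear":[0,0,0],"roll":0},{"linear":[0,0,0],"roll":0}]'
python3 -m jog '[{"linear":[0,0,0],"roll":0},{"linear":[0,0,0],"roll":0},{"linear":[0,0,0],"roll":0}]'
python3 - <<'E'
from rig import env,optics
import cv2,pickle
c=optics.calibration("wrist"); cv2.imwrite("pics/w3.png",optics.get_image("wrist")[:,:,::-1]); pickle.dump(c,open("c3.pkl","wb"))
E
```

```text
time_s: 11.2
position: [0.5846, -0.0111, 0.2111]
tool_rot: [[0.092, 0.996, -0.006], [0.996, -0.092, 0.0], [-0.0, -0.006, -1.0]]
ft_force: [-13.3, -0.2, 4.5]
grip_width: -0.0002
gripper_force: 6.7
time_s: 11.45
position: [0.5845, -0.0111, 0.211]
tool_rot: [[0.092, 0.996, -0.006], [0.996, -0.092, 0.0], [-0.0, -0.006, -1.0]]
ft_force: [-13.1, -0.3, 4.8]
grip_width: -0.0
gripper_force: 6.7
```

View pics/w3.png

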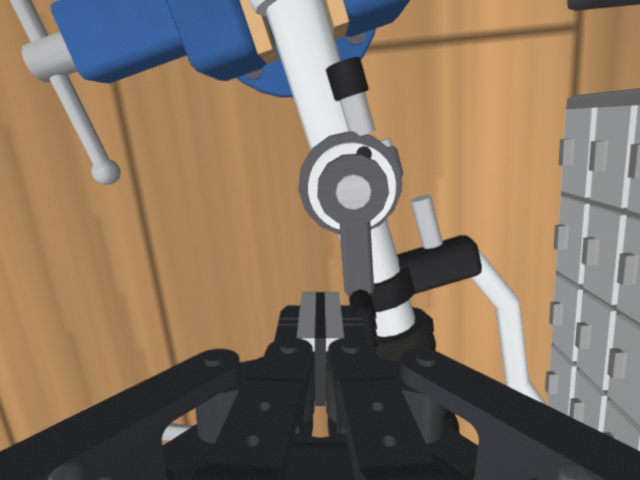

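The lever now points along the tool towards the grip: pivot (353,192), seat (364,153). It held about 14 N without moving. I'll check the seat angle, then back off and hop over to the other side of the pad.

```bash
python3 - <<'E'
from h import *; import pickle
c=pickle.load(open("c3.pkl","rb"))
p=atz(c,(353,192),.214); s=atz(c,(364,153.5),.206)
an=lambda v:np.degrees(np.arctan2(v[1],v[0]))
print(p,s,np.linalg.norm((s-p)[:2]),an(s-p)-12.8)
E
python3 -m jog '[{"linear":[0,-0.05,0],"roll":0},{"linear":[0,-0.1,0],"roll":0},{"linear":[0,-0.15,0],"roll":0},{"linear":[0,0,-0.5],"roll":0},{"linear":[0,0,-0.5],"roll":0},{"linear":[0,0,0],"roll":0},{"linear":[0,0.6,0],"roll":0},{"linear":[0,0.6,0],"roll":0},{"linear":[0,0,0],"roll":0},{"linear":[0,0,0],"roll":0}]'
python3 -m jog '[{"linear":[0,0,0.5],"roll":0},{"linear":[0,0,0.5],"roll":0},{"linear":[0,0,0],"roll":0},{"linear":[0,0,0],"roll":0}]'
```

```text
[0.60002289 0.03507987 0.214     ] [0.60521681 0.04670451 0.206     ] 0.012732210495028458 53.124796669669394
time_s: 12.33
position: [0.6228, -0.0146, 0.2502]
tool_rot: [[0.092, 0.996, -0.001], [0.996, -0.092, 0.0], [0.0, -0.001, -1.0]]
ft_force: [0.1, -0.5, 0.4]
grip_width: -0.0002
gripper_force: 0.0
time_s: 12.67
position: [0.6217, -0.0144, 0.2111]
tool_rot: [[0.092, 0.996, -0.002], [0.996, -0.092, 0.0], [0.0, -0.002, -1.0]]
ft_force: [-0.6, -0.5, 1.3]
grip_width: 0.0001
gripper_force: 0.0
```

The seat is at 53° where first should be 54°, so first is confirmed. Now I'll approach from the other side for the first click up.

```bash

python3 -m jog '[{"linear":[0,-0.1,0],"roll":0},{"linear":[0,-0.1,0],"roll":0},{"linear":[0,-0.05,0],"roll":0},{"linear":[0,0,0],"roll":0}]'
python3 -m jog '[{"linear":[-0.005,-0.019,0],"roll":0.18},{"linear":[-0.005,-0.019,0],"roll":0.18},{"linear":[-0.005,-0.019,0],"roll":0.18},{"linear":[-0.005,-0.019,0],"roll":0.18}]'
python3 -m jog '[{"linear":[-0.005,-0.019,0],"roll":0.18},{"linear":[-0.005,-0.019,0],"roll":0.18}]'
python3 -m jog '[{"linear":[-0.005,-0.019,0],"roll":0.18},{"linear":[-0.005,-0.019,0],"roll":0.18}]'
python3 -m jog '[{"linear":[-0.005,-0.019,0],"roll":0.18},{"linear":[-0.005,-0.019,0],"roll":0.18}]'
```

```text
time_s: 13.0
position: [0.6126, -0.0138, 0.2127]
tool_rot: [[0.092, 0.996, 0.003], [0.996, -0.092, -0.001], [-0.001, 0.003, -1.0]]
ft_force: [2.7, -1.3, 1.1]
grip_width: 0.0001
gripper_force: 1.0
time_s: 13.33
position: [0.6098, -0.0143, 0.2117]
tool_rot: [[0.156, 0.988, 0.002], [0.988, -0.156, -0.0], [-0.0, 0.002, -1.0]]
ft_force: [4.7, -1.8, 3.4]
grip_width: 0.0001
gripper_force: 2.4
time_s: 13.5
position: [0.6083, -0.0145, 0.2117]
tool_rot: [[0.187, 0.982, 0.002], [0.982, -0.187, -0.001], [-0.0, 0.002, -1.0]]
ft_force: [5.1, -2.6, 2.5]
grip_width: 0.0001
gripper_force: 2.9
time_s: 13.67
position: [0.6069, -0.0147, 0.2118]
tool_rot: [[0.218, 0.976, 0.002], [0.976, -0.218, -0.001], [-0.0, 0.002, -1.0]]
ft_force: [6.1, -2.5, 3.6]
grip_width: -0.0002
gripper_force: 3.2
time_s: 13.83
position: [0.6042, -0.0143, 0.211]
tool_rot: [[0.249, 0.969, -0.002], [0.969, -0.249, 0.0], [0.0, -0.002, -1.0]]
ft_force: [-0.6, 0.3, 0.1]
grip_width: 0.0
gripper_force: 0.0
```

It jumped to second. I'll rest there, then make the next click.

```bash

python3 -m jog '[{"linear":[0,0,0],"roll":0},{"linear":[0,0,0],"roll":0},{"linear":[0,0,0],"roll":0},{"linear":[0,0,0],"roll":0},{"linear":[0,0,0],"roll":0},{"linear":[0,0,0],"roll":0}]'
python3 -m jog '[{"linear":[-0.005,-0.019,0],"roll":0.18},{"linear":[-0.005,-0.019,0],"roll":0.18},{"linear":[-0.005,-0.019,0],"roll":0.18},{"linear":[-0.005,-0.019,0],"roll":0.18},{"linear":[-0.005,-0.019,0],"roll":0.18},{"linear":[-0.005,-0.019,0],"roll":0.18},{"linear":[-0.005,-0.019,0],"roll":0.18},{"linear":[-0.005,-0.019,0],"roll":0.18},{"linear":[-0.005,-0.019,0],"roll":0.18},{"linear":[-0.005,-0.019,0],"roll":0.18}]'
python3 -m jog '[{"linear":[-0.005,-0.019,0],"roll":0.18},{"linear":[-0.005,-0.019,0],"roll":0.18},{"linear":[-0.005,-0.019,0],"roll":0.18},{"linear":[-0.005,-0.019,0],"roll":0.18},{"linear":[-0.005,-0.019,0],"roll":0.18}]'
python3 -m jog '[{"linear":[-0.005,-0.019,0],"roll":0.18},{"linear":[-0.005,-0.019,0],"roll":0.18}]'
python3 -m jog '[{"linear":[-0.005,-0.019,0],"roll":0.18},{"linear":[-0.005,-0.019,0],"roll":0.18}]'
```

```text
time_s: 14.33
position: [0.6046, -0.0143, 0.2112]
tool_rot: [[0.247, 0.969, -0.0], [0.969, -0.247, 0.0], [0.0, -0.0, -1.0]]
ft_force: [0.2, 0.4, 0.7]
grip_width: 0.0003
gripper_force: 0.0
time_s: 15.17
position: [0.5971, -0.0141, 0.2115]
tool_rot: [[0.397, 0.918, 0.001], [0.918, -0.397, -0.0], [0.0, 0.001, -1.0]]
ft_force: [4.0, -2.0, 0.8]
grip_width: 0.0001
gripper_force: 1.7
time_s: 15.58
position: [0.5934, -0.0135, 0.2116]
tool_rot: [[0.468, 0.884, 0.001], [0.884, -0.468, -0.001], [-0.0, 0.002, -1.0]]
ft_force: [5.8, -2.5, -0.2]
grip_width: 0.0
gripper_force: 3.0
time_s: 15.75
position: [0.592, -0.0132, 0.2116]
tool_rot: [[0.496, 0.869, 0.002], [0.869, -0.496, -0.001], [0.0, 0.002, -1.0]]
ft_force: [5.6, -3.3, 0.6]
grip_width: 0.0003
gripper_force: 3.2
time_s: 15.92
position: [0.5894, -0.0122, 0.2112]
tool_rot: [[0.522, 0.853, -0.002], [0.853, -0.522, 0.001], [-0.0, -0.002, -1.0]]
ft_force: [1.2, 0.0, -1.5]
grip_width: -0.0
gripper_force: 0.0
```

Third. I'll rest again, then make the last click.

```bash

python3 -m jog '[{"linear":[0,0,0],"roll":0},{"linear":[0,0,0],"roll":0},{"linear":[0,0,0],"roll":0},{"linear":[0,0,0],"roll":0},{"linear":[0,0,0],"roll":0},{"linear":[0,0,0],"roll":0}]'
python3 -m jog '[{"linear":[-0.005,-0.019,0],"roll":0.18},{"linear":[-0.005,-0.019,0],"roll":0.18},{"linear":[-0.005,-0.019,0],"roll":0.18},{"linear":[-0.005,-0.019,0],"roll":0.18},{"linear":[-0.005,-0.019,0],"roll":0.18},{"linear":[-0.005,-0.019,0],"roll":0.18},{"linear":[-0.005,-0.019,0],"roll":0.18},{"linear":[-0.005,-0.019,0],"roll":0.18},{"linear":[-0.005,-0.019,0],"roll":0.18},{"linear":[-0.005,-0.019,0],"roll":0.18}]'
python3 -m jog '[{"linear":[-0.005,-0.019,0],"roll":0.18},{"linear":[-0.005,-0.019,0],"roll":0.18},{"linear":[-0.005,-0.019,0],"roll":0.18},{"linear":[-0.005,-0.019,0],"roll":0.18},{"linear":[-0.005,-0.019,0],"roll":0.18}]'
python3 -m jog '[{"linear":[-0.005,-0.019,0],"roll":0.18},{"linear":[-0.005,-0.019,0],"roll":0.18}]'
python3 -m jog '[{"linear":[-0.005,-0.019,0],"roll":0.18},{"linear":[-0.005,-0.019,0],"roll":0.18}]'
```

```text
time_s: 16.42
position: [0.5899, -0.0123, 0.2113]
tool_rot: [[0.521, 0.854, -0.0], [0.854, -0.521, 0.0], [-0.0, -0.0, -1.0]]
ft_force: [0.1, 0.3, -0.2]
grip_width: -0.0002
gripper_force: 0.0
time_s: 17.25
position: [0.5829, -0.0099, 0.2115]
tool_rot: [[0.65, 0.76, 0.001], [0.76, -0.65, -0.001], [0.0, 0.001, -1.0]]
ft_force: [2.6, -2.4, 0.5]
grip_width: -0.0
gripper_force: 1.9
time_s: 17.67
position: [0.5796, -0.0082, 0.2115]
tool_rot: [[0.707, 0.707, 0.001], [0.707, -0.707, -0.001], [0.0, 0.002, -1.0]]
ft_force: [4.6, -3.8, 0.7]
grip_width: -0.0005
gripper_force: 3.2
time_s: 17.83
position: [0.5783, -0.0075, 0.2116]
tool_rot: [[0.729, 0.684, 0.002], [0.684, -0.729, -0.001], [0.001, 0.002, -1.0]]
ft_force: [5.5, -4.7, -0.5]
grip_width: -0.0
gripper_force: 3.5
time_s: 18.0
position: [0.5759, -0.0058, 0.2112]
tool_rot: [[0.75, 0.661, -0.001], [0.661, -0.75, 0.001], [-0.001, -0.001, -1.0]]
ft_force: [-0.2, 0.6, 0.3]
grip_width: -0.0002
gripper_force: 0.0
```

Fourth. I'll rest, back away, lift and check with a picture.

```bash

python3 -m jog '[{"linear":[0,0.1,0],"roll":0},{"linear":[0,0.1,0],"roll":0},{"linear":[0,0,0],"roll":0},{"linear":[0,0,0],"roll":0},{"linear":[0,0,-0.6],"roll":0},{"linear":[0,0,-0.7],"roll":0},{"linear":[0,0,-0.7],"roll":0},{"linear":[0,0,0],"roll":0},{"linear":[0,0,0],"roll":0},{"linear":[0,0,0],"roll":0},{"linear":[0,0,0],"roll":0}]'
python3 - <<'E'
from rig import env,optics
import cv2,pickle
c=optics.calibration("wrist"); im=optics.get_image("wrist")[:,:,::-1]; cv2.imwrite("pics/w4.png",im); pickle.dump(c,open("c4.pkl","wb"))
E
```

```text
time_s: 18.92
position: [0.5813, -0.0121, 0.29]
tool_rot: [[0.749, 0.663, -0.003], [0.663, -0.749, 0.001], [-0.002, -0.002, -1.0]]
ft_force: [0.7, 0.3, -0.2]
grip_width: -0.0
gripper_force: 0.0
```

View pics/w4.png

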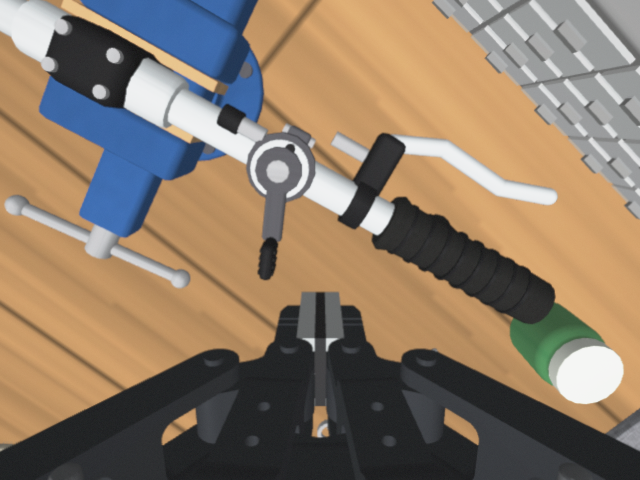

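The lever is free of the fingers: pivot (277,171), seat (290.5,149), pad's top edge (267,256). I'll check the angles, then hand in.

```bash
python3 - <<'E'
from h import *; import pickle
from rig import env
c=pickle.load(open("c4.pkl","rb"))
p=atz(c,(277,171),.214); s=atz(c,(290.5,149),.206); t=atz(c,(267,256),.228)
an=lambda v:np.degrees(np.arctan2(v[1],v[0]))
a=an(s-p)-12.8; l=an(t-p)%360
print(p,np.linalg.norm((s-p)[:2]),a,l)
if abs(a)<8 and abs(l-213)<7: print(env.close_job())
E
```

```text
[0.60008441 0.03525755 0.214     ] 0.012506879339666283 -3.2089308562280294 214.80863367425292
the job is handed in; nothing more can be done
None
```

The shifter is in fourth with the lever let go and the job is handed in: it held about 14 N against first's stop, then made three separate clicks up, and the last picture put the seat 3° from fourth's position.

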